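# Dock the card tray and hold a spring clip open over the cards

## Task

Slide the blue tray with the standing index cards along the desk (it has a white tab to hold it by), fully home into the grey dock, without lifting it. Then take the orange spring clip off its rest, squeezed wide open, lower its gaping jaws over the top edge of the cards, one jaw on each side and neither touching the cards, and finish still holding it squeezed wide open there, so that I can slip one more card in: do not let go. Keep the cards upright in the tray and leave the other things on the desk where they are.

Things in the scene. Friction and masses are not known exactly. Their poses are not given: they have to be found in the camera images.
- dock_home (a point): Point on the desk, in the grey dock, where the middle of the tray's underside is when the tray is fully home. x points into the dock (the way the tray slides in), z up.
- tray_center (a point): Middle of the underside of the tray. x points to its front end, which goes into the dock first; the tab is at the other end. The tray starts outside the dock's mouth, a little askew.
- tray_tab (a point): Middle of the white upright tab on the tray: 24 mm long (tray x), 14 mm thick (tray y), from 6 to 56 mm above the desk, pinched across its thickness from above. This point is 35 mm above the desk, 60 mm behind the tray's middle, and stays outside the dock when home. The cards' near edge is 60 mm ahead of it.
- tray: Blue loose tray (origin as tray_center), 150 x 90 mm (x by y), rim 12 mm high, lying flat on the desk, about 0.35 kg. Two cheeks up to 48 mm high hold the cards upright.
- cards_top (a point): Middle of the top edge of the card bundle, 96 mm above the desk when in the tray; x runs along the edge, y across the thickness, z up. It lies 34.5 mm ahead of the tray's middle (tray +x).
- cards_center (a point): Centre of the card bundle, 45 mm below its top edge.
- cards: Stiff white bundle of index cards, 70 mm long (x), 8 mm thick (y), 90 mm tall (z), about 60 g, standing loose, with 1 mm of play a side, in the slot of the tray. Origin at the middle of its underside.
- rest_top (a point): Clip rest fixed to the desk: black foot 60 x 44 x 10 mm with an upright aluminium fin, 4 mm thick (y), 42 mm long (x). This point is the middle of the fin's top edge, 50 mm above the desk. The clip starts pinched astride this fin.
- clip_pin (a point): Middle of the clip's pin (along x). At the start z is up, 79 mm above the desk; jaws hang below (lips 41 mm below the pin), two finger plates rise to 39 mm above it, splayed to 54 mm over their outer tips, A's on the -y side, B's on +y. The frame is lever A's: squeezed evenly, it rolls about x by half the joint's value; x stays along the pin.
- clip: Orange spring clip, loose, 36 mm wide along its pin, 60 g: levers A and B on the pin (origin as clip_pin). Pinch the plates together along y from above, pads about 28 mm above the pin, finger ends 5 mm or more above it: the jaws spread. At the stop the plates are parallel, 28 mm over their outsides; the lips hang 38 mm below the pin, 28 mm apart.
- jaw_a (a point): Inner face of the lip at the end of jaw A (on lever A), middle of its width; the lip is a 5 mm round bar along the pin direction, so its lowest point is 2.5 mm below.
- jaw_b (a point): The same on jaw B. The gape of the clip is the distance between jaw_a and jaw_b.
- clip_arm (a joint): Opening of the clip, rad: 0 when it pinches the 4 mm fin, -0.1 shut on nothing, 0.6 fully spread on its stop. The spring drives it shut (0.33 N m/rad, 0.15 N m at 0): squeezing takes about 4 N at the plates' tips to begin, 8 to 12 N to hold fully open; 20 to 30 N of grip holds it firmly on its stop.
- dock: Grey dock fixed to the desk, 108 mm wide; same origin and axes as dock_home. Side walls 20 mm high, 96 mm apart inside, from x = +5 mm to the back stop at x = +75 mm (45 mm high); flared cheeks widen the mouth from x = +5 to -18 mm. Lips 16 to 20 mm above the desk overhang each side by 8 mm: the tray slides in under them.
- dish: Small blue ceramic dish, 76 mm across, 32 mm high; to be left alone.
- stapler: Red and black stapler, 130 x 36 x 42 mm; to be left alone.
- tape_roll: Yellow roll, 84 mm across, 24 mm high; to be left alone.
- note_block: Yellow block of notes, 76 x 76 x 30 mm; to be left alone.
Things that resemble listed ones, but are neither listed nor needed, are in the scene too. Leave any turquoise look-alike of the part that bears rest_top alone.

How it is judged:
By the outcome, as a careful person would: the job done as asked, in the order asked, and still so for the second after the job is handed in, while the arm keeps its last pose, push and grip.
It also fails if it takes over 61 s, if anything falls off the work surface, if the arm or the gripper's body presses on something with over 40 N, if the wrist force passes 120 N, or if a joint passes its speed limit or range.

## Robot

A 7-joint arm with a two-finger parallel gripper is mounted at the origin on the work surface. World frame = base frame: x ahead of the robot, y to its left, z up, the work surface at z = 0. Lengths are in m, angles in rad, forces in N, time in s.
With the tool pointing down it reaches from about 0.4 to 0.85 m from the base axis. Payload 10.4 kg.
Tool frame: the origin (TCP) lies on the centre line of the jaws, within the pads' length; the fingertips stand r.finger_overhang ahead of it and the grasp point (between the pads) lies 5 mm behind it (r.finger_overhang is the distance from the TCP to the fingertips, in m); z points along the fingers, y is the line along which they close (so a half turn about z gives the same grasp; the last joint's range is limited). The gripper opens to 87 mm and grips with 3 to 60 N. Pads are 19 mm wide; open, the fingers measure 117 mm over their backs; the gripper's body (75 mm by 190 mm) begins 51 mm behind the grasp point.
Start: joints at [-1.251, 0.332, -0.065, 1.46, 0.022, 1.35, -0.088], TCP at [0.21, 0.589, 0.237] pointing down, gripper open.
Joint ranges: [-2.6, 2.6], [-0.5, 2.12], [-1.47, 1.34], [0.16, 2.42], [-1.27, 4.41], [0.06, 2.06], [-2.6, 2.6]. Speed limits (rad/s): [2.22, 2.22, 2.79, 2.79, 3.14, 3.14, 3.14].

## Interface

Orientations are given as a unit quaternion [x, y, z, w].
In Python, from bench import read_state, viewer, r gives the robot as it stands.
- The arm moves only by the tool carry_out, never from a script. Its argument "moves" is a list of rows, each a list of 6 numbers: the shift along the tool's x, y, z in units of 40 mm (1.0 is 40 mm), then the turn, a rotation vector about the tool's x, y, z in units of 8 degrees (1.0 is 8 degrees). A call has 1 to 20 rows; each row shifts and turns the commanded pose from where the row before left it, along the tool's axes as they then stand; what a row does not reach is not made up. A row lasts 1/8 s, in which the tool goes at most 62.5 mm and 10.7 degrees, less where a joint would pass 70% of its speed; a pose out of reach is approached as far as the arm can. A call is refused whole if a number of a shift passes 1 or a number of a turn 1, either way. A call with a gripper value outside its range is refused whole. "fingers" is the finger opening in mm, from 0 to 87, set as the call begins (left out, the last holds). The fingers move at their own pace and stop on an object; "force" is the grip in N (left out, the last holds). Time passes only in rows, so rows that do not move let the fingers close. It gives the time, the measured TCP pose, the force, the opening and the grip force at its end, in the units of the state.
- read_state(): the state, without advancing time (a new reading comes with each control period).
- viewer.camera(name): name is "scene" or "top" or "wrist"; returns a dict with "pixels" (420x560x3 uint8, red, green, blue), "range_z" (420x560 float32, m along the optical axis (not along the pixel's ray), 0 where there is no reading), "fx", "fy", "cx", "cy" (pixels), "xyz" and "orientation" of the camera in the world. Camera axes: x right, y down, z forward; pixel columns grow to the right and rows downward; lengths in m; the calibration is good to about 2 mm. A picture is of the moment at which its call begins.
- r.close_job(): hands the job in; it is judged then, once.
The state is a dict: "time": time; "joint_positions": joint angles; "joint_vel": joint speeds; "joint_torque": joint torques, N m; "ee_pos": TCP position; "eef_rot": TCP orientation; "ft_force": force on the tool from outside, world axes, zero at the start; "torque": the same for the moment, N m; "width": finger opening in m; "grip_force": force on a finger pad.
Only numpy, scipy, OpenCV 4.12 (cv2) and the standard library are available. Lean on these libraries where they do the work, as an engineer would, in place of code of your own. Each camera call takes 0.05 s, during which the arm holds its last target. There are 200 camera calls.

## Working session

There is one attempt and no reset: what is moved stays moved. The work goes in short steps, Python scripts to look and compute and a tool call to move; the robot and the scene stay as the last step left them, time stands still between calls to the robot, and variables do not carry over. Pictures are saved under pics/ and viewed, at most 10 in all, crops included, and the job is handed in when it is done.

Besides the shell and the picture viewer there is one more tool, called after ">>>" as name(argument=value, ...), one argument or row to a line, values as JSON. carry_out: Moves the arm, as the interface text tells. Its arguments: {"type":"object","properties":{"moves":{"type":"array","items":{"type":"array","items":{"type":"number"}}},"fingers":{"type":"number"},"force":{"type":"number"}},"required":["moves"]}

```bash
mkdir -p pics
cat > h.py <<'E'
import numpy as np, cv2
from bench import read_state, viewer, r
from scipy.spatial.transform import Rotation as R
def cam(n):
    c=viewer.camera(n); c['pixels']=np.asarray(c['pixels']); return c
def cloud(c):
    z=np.asarray(c['range_z']); v,u=np.mgrid[:z.shape[0],:z.shape[1]]
    p=np.stack([(u-c['cx'])/c['fx']*z,(v-c['cy'])/c['fy']*z,z],-1)
    w=p@R.from_quat(c['orientation']).as_matrix().T+np.array(c['xyz']); w[z==0]=np.nan
    return w
def save(im,n): cv2.imwrite('pics/'+n+'.png',np.ascontiguousarray(im[...,::-1]))
E
python3 - <<'E'
from h import *
for n in('scene','top'):
    c=cam(n); np.savez('/tmp/'+n,**c); save(c['pixels'],n); print(n,c['xyz'],c['orientation'],c['fx'])
s=read_state(); print(s, r.finger_overhang)
E
```

```text
scene [ 1.33809923 -0.59563471  0.91360184] [ 0.79931257  0.40969253 -0.20610433 -0.38829428] 468.47570883290194
top [ 0.34205477 -0.01388658  1.20825218] [ 0.71037949 -0.70045095  0.03656447 -0.05824507] 428.48294911176924
{'time': 0.1, 'joint_positions': array([-1.25062126,  0.33280335, -0.06470363,  1.46087346,  0.02160427,
        1.34988541, -0.08849673]), 'joint_vel': array([ 0.00081008, -0.00159926, -0.00024133, -0.0016184 ,  0.00020843,
        0.00090492, -0.00070561]), 'joint_torque': array([ 1.16202667e-03, -6.24544144e+01,  2.42646493e-02, -3.90717924e+01,
       -6.15324592e-02,  3.67137906e-02,  1.41842011e-05]), 'ee_pos': array([0.20995417, 0.58832777, 0.23582912]), 'eef_rot': array([ 1.70536286e-01,  9.85351191e-01, -6.32107576e-04, -7.85839353e-05]), 'ft_force': array([-0.06374334, -0.23033814,  0.15934442]), 'torque': array([0.02751044, 0.01430862, 0.00777141]), 'grip_force': 0.0, 'width': 0.08702040086457634} 0.014
```

View pics/top.png

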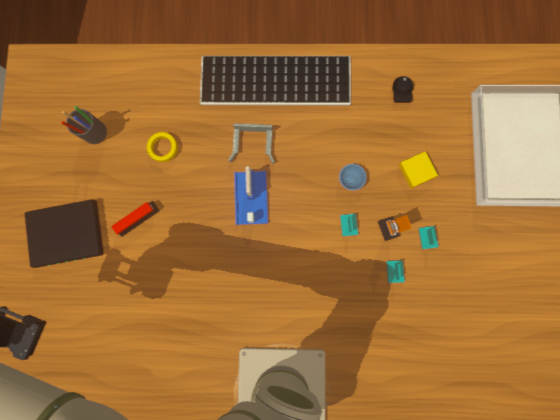

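View pics/scene.png

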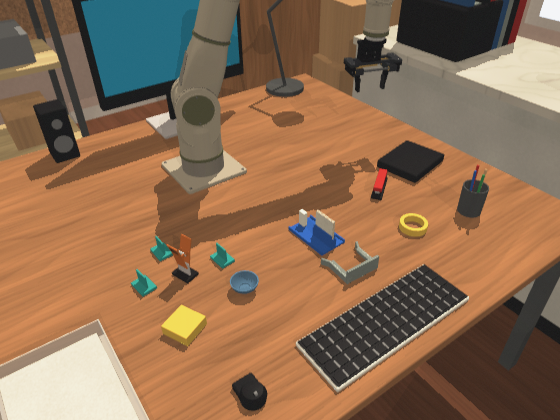

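The top view shows the dock at (253,140), the tray at (252,197) with its tab at (252,216), and the orange clip on its black rest at (395,225), with turquoise decoys around it. The scene view agrees: tray (318,232), dock (350,262), clip (185,258). Next I measure these from both point clouds.

Run:
```python
from h import *
boxes={'top':dict(tray=(225,160,280,230),dock=(222,118,285,168),clip=(370,195,430,245)),
'scene':dict(tray=(280,200,350,258),dock=(315,238,385,285),clip=(160,230,205,285))}
C={}
for n in('scene','top'):
    c=dict(np.load(f'/tmp/{n}.npz')); w=cloud(c); hsv=cv2.cvtColor(c['pixels'],cv2.COLOR_RGB2HSV); px=c['pixels']
    def get(k,f):
        x0,y0,x1,y1=boxes[n][k]; H=hsv[y0:y1,x0:x1].reshape(-1,3).astype(int); W=w[y0:y1,x0:x1].reshape(-1,3)
        m=f(H,W)&np.isfinite(W).all(1); return W[m]
    def rep(name,P):
        print(n,name,len(P),'mean',P.mean(0).round(4),'min',np.percentile(P,2,0).round(4),'max',np.percentile(P,98,0).round(4))
        if len(P)>5:
            (cx,cy),(a,b),t=cv2.minAreaRect((P[:,:2]*1000).astype(np.float32)); print('   rect',round(cx,1),round(cy,1),round(a,1),round(b,1),round(t,1))
    d=get('tray',lambda H,W:(W[:,2]<0.003)&(H[:,1]<200)); rep('desk',d)
    rep('trayblue',get('tray',lambda H,W:(H[:,0]>100)&(H[:,0]<125)&(H[:,1]>120)))
    wh=lambda H:(H[:,1]<80)&(H[:,2]>110)
    rep('cards',get('tray',lambda H,W:wh(H)&(W[:,2]>0.07)))
    rep('cardstop',get('tray',lambda H,W:wh(H)&(W[:,2]>0.088)))
    rep('tabtop',get('tray',lambda H,W:wh(H)&(W[:,2]>0.048)&(W[:,2]<0.062)&(W[:,0]<np.nanmin(W[:,0])+.07)))
    g=lambda H:(H[:,1]<90)
    rep('dock',get('dock',lambda H,W:g(H)&(W[:,2]>0.008)&(W[:,2]<.05)))
    rep('dockstop',get('dock',lambda H,W:g(H)&(W[:,2]>0.038)&(W[:,2]<.05)))
    o=lambda H:(H[:,0]<14)&(H[:,1]>170)
    for lo,hi in((.03,.06),(.06,.08),(.08,.1),(.1,.125)):
        P=get('clip',lambda H,W:o(H)&(W[:,2]>lo)&(W[:,2]<hi)); 
        if len(P): rep('clip%g'%lo,P)
    rep('foot',get('clip',lambda H,W:(H[:,2]<70)&(W[:,2]>0.005)&(W[:,2]<.016)))
    x=boxes[n]['clip'];
    rep('high',get('clip',lambda H,W:(W[:,2]>0.105)))
c=np.load('/tmp/top.npz')['pixels']; s=np.load('/tmp/scene.npz')['pixels']
a=cv2.resize(c[195:255,360:440],(400,300),interpolation=2); b=cv2.resize(s[228:288,145:225],(400,300),interpolation=2)
a2=cv2.resize(c[115:235,215:295],(200,300),interpolation=2);b2=cv2.resize(s[195:290,280:390],(400,300),interpolation=2)
save(np.vstack([np.hstack([a,b]),np.hstack([a2,b2,np.zeros((300,200,3),np.uint8)])]),'crop1')
```

```text
scene desk 1932 mean [0.4943 0.1132 0.001 ] min [ 0.3512 -0.0243 -0.0023] max [0.6371 0.2652 0.0029]
   rect 496.8 125.1 226.6 279.5 54.0
scene trayblue 906 mean [0.5447 0.0829 0.0143] min [0.4616 0.047  0.0034] max [0.6053 0.1376 0.0472]
   rect 530.2 92.5 155.7 93.4 2.4
scene cards 174 mean [0.5676 0.0934 0.0863] min [0.5316 0.0891 0.0707] max [0.6005 0.0997 0.0996]
   rect 565.6 94.8 71.8 12.6 3.0
scene cardstop 83 mean [0.568  0.0939 0.0945] min [0.5337 0.0892 0.0884] max [0.6008 0.0997 0.0997]
   rect 565.5 94.8 71.6 12.6 3.0<stdin>:11: RuntimeWarning: Mean of empty slice.
  ret = um.true_divide(
Traceback (most recent call last):
IndexError: index -1 is out of bounds for axis 0 with size 0
```

```bash
cat > m.py <<'E'
from h import *
boxes={'top':dict(tray=(225,160,280,230),dock=(222,118,285,168),clip=(370,195,430,245)),
'scene':dict(tray=(280,200,350,258),dock=(315,238,385,285),clip=(160,230,205,285))}
for n in('scene','top'):
    c=dict(np.load(f'/tmp/{n}.npz')); w=cloud(c); hsv=cv2.cvtColor(c['pixels'],cv2.COLOR_RGB2HSV)
    def get(k,f):
        x0,y0,x1,y1=boxes[n][k]; H=hsv[y0:y1,x0:x1].reshape(-1,3).astype(int); W=w[y0:y1,x0:x1].reshape(-1,3)
        return W[f(H,W)&np.isfinite(W).all(1)]
    def rep(name,P):
        if len(P)<6: print(n,name,len(P)); return
        (cx,cy),(a,b),t=cv2.minAreaRect((P[:,:2]*1000).astype(np.float32))
        print(n,name,len(P),'mean',P.mean(0).round(4),'z',np.percentile(P[:,2],[2,98]).round(4),'rect',np.round([cx,cy,a,b,t],1))
    rep('trayblue',get('tray',lambda H,W:(H[:,0]>100)&(H[:,0]<125)&(H[:,1]>120)))
    wh=lambda H:(H[:,1]<110)&(H[:,2]>110)
    rep('cards',get('tray',lambda H,W:wh(H)&(W[:,2]>0.088)))
    rep('tab',get('tray',lambda H,W:wh(H)&(W[:,2]>0.03)&(W[:,2]<0.065)&(W[:,0]<.5)))
    rep('tabtop',get('tray',lambda H,W:wh(H)&(W[:,2]>0.05)&(W[:,2]<0.065)&(W[:,0]<.5)))
    g=lambda H:(H[:,1]<90)
    rep('dock',get('dock',lambda H,W:g(H)&(W[:,2]>0.008)&(W[:,2]<.05)&(W[:,0]>.6)))
    rep('dockstop',get('dock',lambda H,W:(W[:,2]>0.038)&(W[:,2]<.05)&(W[:,0]>.62)))
    o=lambda H:(H[:,0]<14)&(H[:,1]>170)
    for lo,hi in((.03,.06),(.06,.08),(.08,.1),(.1,.125)):
        rep('clip%g'%lo,get('clip',lambda H,W:o(H)&(W[:,2]>lo)&(W[:,2]<hi)))
    rep('high',get('clip',lambda H,W:(W[:,2]>0.105)))
    rep('foot',get('clip',lambda H,W:(H[:,2]<70)&(W[:,2]>0.005)&(W[:,2]<.016)))
c=np.load('/tmp/top.npz')['pixels']; s=np.load('/tmp/scene.npz')['pixels']
f=lambda i,x0,y0,x1,y1:cv2.resize(i[y0:y1,x0:x1],(400,300),interpolation=2)
save(np.vstack([np.hstack([f(c,360,195,440,255),f(s,145,228,225,288)]),np.hstack([f(c,175,115,335,235),f(s,280,200,400,290)])]),'crop1')
E
python3 m.py
```

```text
scene trayblue 906 mean [0.5447 0.0829 0.0143] z [0.0034 0.0472] rect [530.2  92.5 155.7  93.4   2.4]
scene cards 97 mean [0.5669 0.0945 0.095 ] z [0.0884 0.1005] rect [565.4  95.2  71.6  12.8   2. ]
scene tab 76 mean [0.4729 0.088  0.048 ] z [0.0316 0.0613] rect [471.1  90.1  26.6  16.4   6.2]
scene tabtop 36 mean [0.4724 0.0886 0.0568] z [0.0512 0.0618] rect [473.   89.6  14.7  26.   79.4]
scene dock 669 mean [0.7077 0.0832 0.0261] z [0.0088 0.0483] rect [668.   92.5 127.6 136.2  87.7]
scene dockstop 154 mean [0.731  0.0884 0.0445] z [0.0386 0.0492] rect [730.   90.3 109.8  11.7  87.2]
scene clip0.03 59 mean [ 0.4505 -0.2931  0.0519] z [0.039  0.0597] rect [ 445.5 -294.5   38.9   19.4   21.5]
scene clip0.06 61 mean [ 0.4526 -0.294   0.071 ] z [0.0612 0.0797] rect [ 447.5 -292.9   33.6   27.4   18.3]
scene clip0.08 110 mean [ 0.4462 -0.2857  0.0893] z [0.0809 0.0997] rect [ 446.8 -293.    37.5   39.6   18.9]
scene clip0.1 115 mean [ 0.4453 -0.284   0.1122] z [0.1006 0.1212] rect [ 448.  -292.5   37.9   54.8   19.1]
scene high 106 mean [ 0.4459 -0.2882  0.1138] z [0.1051 0.1212] rect
[... 200 characters left out ...]
0.0162] rect [529.4  94.2 146.2  86.9   3.4]
top cards 85 mean [0.5649 0.0951 0.0963] z [0.0923 0.101 ] rect [563.6  95.9  68.6   8.2   1.7]
top tab 57 mean [0.4693 0.0892 0.0531] z [0.0385 0.0591] rect [469.9  89.6  24.   13.1   2.4]
top tabtop 44 mean [0.4702 0.0903 0.0562] z [0.0527 0.0592] rect [470.6  90.5  22.5  11.2   1.4]
top dock 512 mean [0.7024 0.0925 0.027 ] z [0.0105 0.0483] rect [682.6  93.3 126.1 102.   88.2]
top dockstop 123 mean [0.7284 0.0907 0.0452] z [0.0392 0.0497] rect [728.8  90.8 105.4   9.6  88.5]
top clip0.03 0
top clip0.06 2
top clip0.08 4
top clip0.1 0
top high 90 mean [ 0.4493 -0.3027  0.1152] z [0.1051 0.1227] rect [ 446.5 -293.7   35.8   53.9   18.7]
top foot 0
```

View pics/crop1.png

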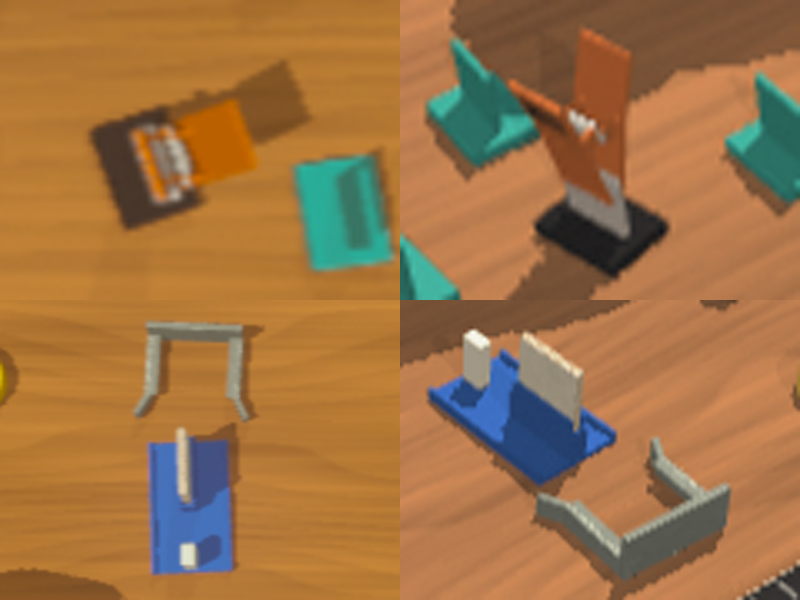

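The crops show the clip's splayed plates astride the fin with its pin at a yaw of about 20°, and the tray pointing at the dock mouth at about +3°. Both views agree to about 2 mm, and the heights match: cards 96, tab 56, dock stop 45 and plates 118 mm. Next I plan the move to above the tab.

```bash
cat >> h.py <<'E'
def delta(p,yaw,cmd=None):
    """rows-units total: shift in current tool axes (tool assumed to point down), and turn; yaw=deg of tool y line"""
    s=read_state(); Rt=R.from_quat(s['eef_rot']); 
    y=np.array([np.cos(np.radians(yaw)),np.sin(np.radians(yaw)),0])
    if y@Rt.as_matrix()[:,1]<0:y=-y
    z=np.array([0,0,-1.]); T=R.from_matrix(np.c_[np.cross(y,z),y,z])
    rv=(Rt.inv()*T).as_rotvec(degrees=True)/8
    dw=np.array(p)-s['ee_pos']
    print('t',s['time'],'pos',s['ee_pos'].round(4),'shift now-axes',(Rt.inv().apply(dw)/.04).round(3),'shift target-axes',(T.inv().apply(dw)/.04).round(3),'turn',rv.round(3))
E
python3 -c "
from h import *
delta([.4705,.090,.235],93.2)"
```

```text
t 0.1 pos [0.21   0.5883 0.2358] shift now-axes [-10.322  -9.544   0.034] shift target-axes [ -5.808 -12.802   0.021] turn [-9.000e-03 -1.000e-03 -2.855e+00]
```

>>> carry_out(
  moves=[
    [0,0,0,0,0,-0.95],
    [0,0,0,0,0,-0.95],
    [0,0,0,0,0,-0.95],
    [-0.415,-0.914,0,0,0,0],
    [-0.415,-0.914,0,0,0,0],
    [-0.415,-0.914,0,0,0,0],
    [-0.415,-0.914,0,0,0,0],
    [-0.415,-0.914,0,0,0,0],
    [-0.415,-0.914,0,0,0,0],
    [-0.415,-0.914,0,0,0,0],
    [-0.415,-0.914,0,0,0,0],
    [-0.415,-0.914,0,0,0,0],
    [-0.415,-0.914,0,0,0,0],
    [-0.415,-0.914,0,0,0,0],
    [-0.415,-0.914,0,0,0,0],
    [-0.415,-0.914,0,0,0,0],
    [-0.415,-0.914,0,0,0,0],
    [0,0,0,0,0,0],
    [0,0,0,0,0,0],
  ],
  fingers=60,
)

```text
time: 2.48
ee_pos: [0.4699, 0.091, 0.2363]
eef_rot: [-0.028, 1.0, 0.0, -0.0]
ft_force: [-0.6, -0.0, -0.6]
width: 0.0601
grip_force: 0.0
```

Run:
```python
from h import *
delta([.4705,.090,.040],93.2)
c=cam('wrist'); np.savez('/tmp/wrist1',**c); save(c['pixels'],'wrist1')
print(c['xyz'],R.from_quat(c['orientation']).as_matrix().round(2))
w=cloud(c); hsv=cv2.cvtColor(c['pixels'],cv2.COLOR_RGB2HSV).astype(int)
near=(np.hypot(w[...,0]-.4705,w[...,1]-.09)<.05)
m=near&(w[...,2]>.05)&(w[...,2]<.07)&(hsv[...,1]<110)
P=w[m]; print('tabtop',len(P),P.mean(0),cv2.minAreaRect((P[:,:2]*1000).astype(np.float32)) if len(P)>5 else '')
for nm,m in(('cards',(w[...,2]>.09)&(w[...,2]<.102)&(w[...,0]>.5)&(w[...,0]<.64)&(abs(w[...,1]-.1)<.06)),('stop',(w[...,2]>.04)&(w[...,2]<.05)&(w[...,0]>.69)&(w[...,0]<.76)&(abs(w[...,1]-.1)<.08))):
    P=w[m]; print(nm,len(P),P.mean(0) if len(P) else '',cv2.minAreaRect((P[:,:2]*1000).astype(np.float32)) if len(P)>5 else '')
```

```text
t 2.475 pos [0.4699 0.091  0.2363] shift now-axes [-0.016 -0.027  4.906] shift target-axes [-0.013 -0.026  4.906] turn [ 0.002 -0.004 -0.003]
[0.39981401 0.08714346 0.38451135] [[-0.06  0.97  0.26]
 [ 1.    0.05  0.01]
 [ 0.    0.26 -0.97]]
tabtop 399 [0.46822374 0.09089326 0.05548632] ((468.78448486328125, 90.85711669921875), (23.940919876098633, 12.841764450073242), 3.3237979412078857)
cards 359 [0.57095957 0.09652311 0.09548768] ((563.1735229492188, 96.09078216552734), (71.030029296875, 7.125518798828125), 3.1486682891845703)
stop 0
```

View pics/wrist1.png

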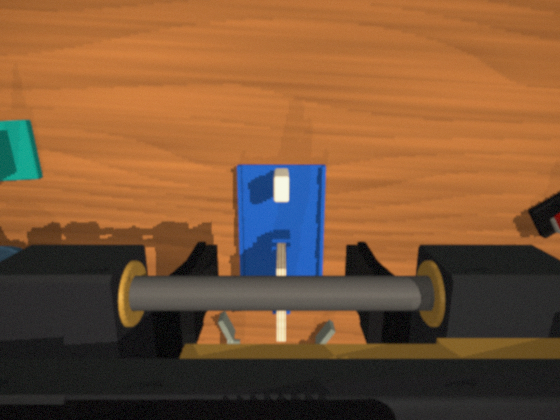

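The wrist view shows the tab at (281,185), centred between the fingers, with the cards at (281,300). The yaw of 3.2° is confirmed, so I descend and pinch.

>>> carry_out(
  moves=[
    [0,0,0.8,0,0,0],
    [0,0,0.8,0,0,0],
    [0,0,0.8,0,0,0],
    [0,0,0.8,0,0,0],
    [0,0,0.8,0,0,0],
    [0,0,0.5,0,0,0],
    [0,0,0.4,0,0,0],
    [0,0,0,0,0,0],
    [0,0,0,0,0,0],
  ],
)

```text
time: 3.65
ee_pos: [0.4708, 0.0908, 0.0412]
eef_rot: [-0.028, 1.0, 0.0, 0.0]
ft_force: [-0.0, 0.6, 0.2]
width: 0.06
grip_force: 0.0
```

>>> carry_out(
  moves=[
    [0,0,0,0,0,0],
    [0,0,0,0,0,0],
    [0,0,0,0,0,0],
    [0,0,0,0,0,0],
    [0,0,0,0,0,0],
    [0,0,0,0,0,0],
  ],
  fingers=5,
  force=20,
)

```text
time: 4.4
ee_pos: [0.4703, 0.0904, 0.0405]
eef_rot: [-0.028, 1.0, 0.0, -0.0]
ft_force: [-0.8, 0.3, 0.6]
width: 0.0139
grip_force: 20.0
```

Run:
```python
from h import *
# refine dock from top and scene: stop top edge fit, side walls
for n in('top','scene'):
    c=dict(np.load(f'/tmp/{n}.npz')); w=cloud(c).reshape(-1,3)
    m=(w[:,2]>.040)&(w[:,2]<.05)&(abs(w[:,0]-.729)<.03)&(abs(w[:,1]-.09)<.07); P=w[m]
    y=P[:,1];k=np.polyfit(y,P[:,0],1); print(n,'stop yaw',np.degrees(-np.arctan(k[0])),'xmid',np.polyval(k,.0925),'y range',y.min(),y.max(), 'x res',np.percentile(P[:,0]-np.polyval(k,y),[3,97]))
    W=w[(w[:,2]>.014)&(w[:,2]<.024)&(w[:,0]>.66)&(w[:,0]<.715)]
    for s in(1,-1):
        Q=W[(s*(W[:,1]-.0925)>.025)&(s*(W[:,1]-.0925)<.065)]; k=np.polyfit(Q[:,0],Q[:,1],1); print('  wall',s,len(Q),'yaw',np.degrees(np.arctan(k[0])),'y at .65',np.polyval(k,.65),'y at .69',np.polyval(k,.69),np.percentile(Q[:,1],[3,97]))
s=read_state();print(s['ee_pos'],s['width'],s['ft_force'],s['torque'])
```

```text
top stop yaw -1.815688981701041 xmid 0.7286043989075071 y range 0.038255885623637756 0.1428691158494405 x res [-0.00393484  0.00444804]
  wall 1 86 yaw -1.3372241679364363 y at .65 0.1403959412798109 y at .69 0.13946221315477972 [0.13308419 0.14673707]
  wall -1 91 yaw -2.93429181261155 y at .65 0.047342077082676695 y at .69 0.04529176212921345 [0.03863404 0.05257588]
scene stop yaw -2.0711605086797156 xmid 0.7309091481725732 y range 0.03710882385489467 0.14522733398649634 x res [-0.00516474  0.00413112]
  wall 1 67 yaw -2.2920417977660974 y at .65 0.14078825510878526 y at .69 0.1391872539548562 [0.13263547 0.14781732]
  wall -1 92 yaw -3.093786305849011 y at .65 0.04638282342764304 y at .69 0.0442208515391937 [0.0378572  0.05333049]
[0.47030279 0.09044221 0.04052498] 0.013884225506192093 [-0.815236    0.28759757  0.60282046] [0.05431722 0.05462288 0.03134053]
```

The dock axis is at a yaw of −2°, with home at about (0.650, 0.0936), so the tab should end at about (0.590, 0.0957). First I align the tray in front of the mouth, then slide it.

>>> carry_out(
  moves=[
    [0,0.04,0,0,0,0.13],
    [0,0.05,0,0,0,0.13],
    [0,0.05,0,0,0,0.13],
    [0,0.05,0,0,0,0.13],
    [0,0.04,0,0,0,0.13],
    [0,0,0,0,0,0],
    [0,0,0,0,0,0],
  ],
  force=30,
)

```text
time: 5.28
ee_pos: [0.4701, 0.0999, 0.0405]
eef_rot: [0.018, 1.0, 0.0, 0.0]
ft_force: [-0.6, 0.4, -0.2]
width: 0.0142
grip_force: 30.0
```

```bash
cat > look.py <<'E'
from h import *
import sys
delta([.590,.0957,.0405],88.0)
s=read_state(); print('f',s['ft_force'].round(1),s['torque'].round(2),s['width'])
c=cam('top'); w=cloud(c); hsv=cv2.cvtColor(c['pixels'],cv2.COLOR_RGB2HSV).astype(int)
A=(abs(w[...,1]-.095)<.08)&(w[...,0]>.38)&(w[...,0]<.76)
def rep(n,m):
    P=w[m&A]; print(n,len(P),(P.mean(0).round(4),np.round(sum(map(list,[(a:=cv2.minAreaRect((P[:,:2]*1000).astype(np.float32)))[0],a[1],[a[2]]]),[]),1)) if len(P)>5 else '')
rep('blue',(hsv[...,0]>100)&(hsv[...,0]<125)&(hsv[...,1]>120)&(w[...,2]<.03))
rep('cards',(hsv[...,1]<110)&(w[...,2]>.088)&(w[...,2]<.102)&(hsv[...,2]>110))
rep('stop',(w[...,2]>.04)&(w[...,2]<.05)&(w[...,0]>.7))
save(cv2.resize(c['pixels'][90:240,160:360],(800,600),interpolation=2),sys.argv[1])
E
python3 look.py top2
```

```text
t 5.275 pos [0.4701 0.0999 0.0405] shift now-axes [-2.998e+00  1.000e-03  1.000e-03] shift target-axes [-2.998e+00 -0.000e+00  1.000e-03] turn [ 0.003  0.    -0.003]
f [-0.6  0.4 -0.2] [ 0.08  0.02 -0.06] 0.014217360913375417
blue 220 (array([0.5708, 0.0688, 0.0068]), array([565.4,  69.9,  70.3,  31.9,   1.1]))
cards 6 (array([0.5958, 0.0953, 0.0956]), array([595.9,  95.3,   3.5,   5.4,   5. ]))
stop 119 (array([0.7286, 0.091 , 0.0452]), array([729.6,  90.6, 105.2,  10.3,  87.6]))
```

Aligned: the far end of the cards lies on the predicted axis. Now I slide.

>>> carry_out(
  moves=[
    [-0.1,0,0,0,0,0],
    [-0.2,0,0,0,0,0],
    [-0.25,0,0,0,0,0],
    [-0.25,0,0,0,0,0],
    [-0.25,0,0,0,0,0],
    [-0.25,0,0,0,0,0],
    [-0.25,0,0,0,0,0],
    [-0.25,0,0,0,0,0],
    [-0.25,0,0,0,0,0],
    [-0.25,0,0,0,0,0],
    [-0.2,0,0,0,0,0],
    [-0.15,0,0,0,0,0],
    [-0.1,0,0,0,0,0],
    [-0.1,0,0,0,0,0],
    [0,0,0,0,0,0],
  ],
)

```text
time: 7.2
ee_pos: [0.5839, 0.0958, 0.0406]
eef_rot: [0.018, 1.0, 0.0, -0.0]
ft_force: [-3.6, -0.1, 4.5]
width: 0.014
grip_force: 30.0
```

```bash
python3 look.py top3
```

```text
t 7.2 pos [0.5839 0.0958 0.0406] shift now-axes [-0.152  0.002  0.002] shift target-axes [-0.152  0.002  0.002] turn [ 0.003 -0.005 -0.003]
f [-3.6 -0.1  4.5] [0.07 0.54 0.05] 0.014014799691790298
blue 60 (array([0.6928, 0.063 , 0.0065]), array([646.8,  56.6, 134.9,  14.4,   6.6]))
cards 0 
stop 40 (array([0.7272, 0.0565, 0.045 ]), array([727.1,  55.4,  34.5,   8.4,  85.5]))
```

View pics/top3.png

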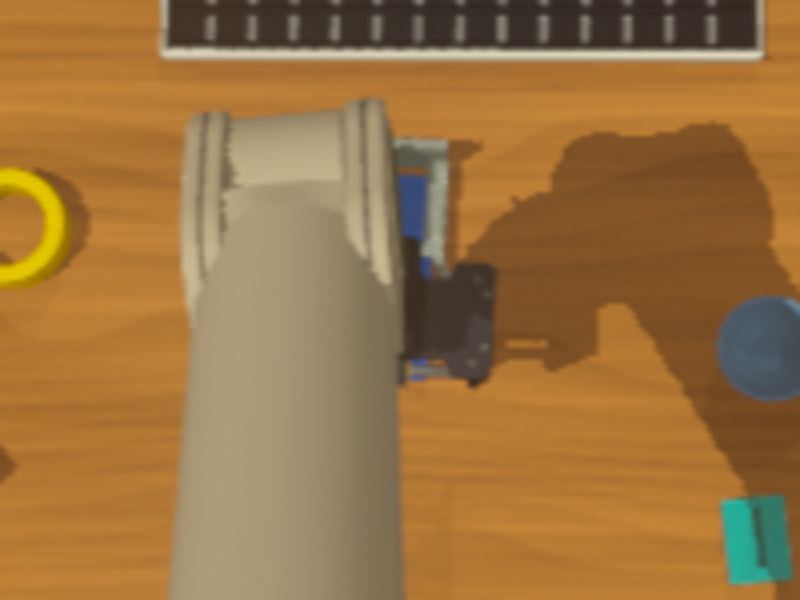

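The tray's right side, at (412,200), is inside the dock just short of the stop at (420,150). I creep on while watching the force.

>>> carry_out(
  moves=[
    [-0.05,0,0,0,0,0],
    [-0.05,0,0,0,0,0],
    [-0.05,0,0,0,0,0],
    [0,0,0,0,0,0],
  ],
)

```text
time: 7.75
ee_pos: [0.5897, 0.0955, 0.0406]
eef_rot: [0.018, 1.0, 0.0, -0.0]
ft_force: [-4.7, 1.1, 5.1]
width: 0.0139
grip_force: 30.0
```

>>> carry_out(
  moves=[
    [-0.025,0,0,0,0,0],
    [-0.025,0,0,0,0,0],
    [0,0,0,0,0,0],
  ],
)

```text
time: 8.12
ee_pos: [0.5911, 0.0955, 0.0406]
eef_rot: [0.018, 1.0, 0.0, -0.001]
ft_force: [-6.9, 0.3, 8.8]
width: 0.0135
grip_force: 30.0
```

>>> carry_out(
  moves=[
    [-0.025,0,0,0,0,0],
    [-0.025,0,0,0,0,0],
    [0,0,0,0,0,0],
  ],
)

```text
time: 8.5
ee_pos: [0.5912, 0.0955, 0.0405]
eef_rot: [0.018, 1.0, 0.0, -0.003]
ft_force: [-17.4, 0.6, 16.8]
width: 0.0137
grip_force: 30.0
```

>>> carry_out(
  moves=[
    [-0.025,0,0,0,0,0],
    [-0.025,0,0,0,0,0],
    [0,0,0,0,0,0],
  ],
)

```text
time: 8.88
ee_pos: [0.5916, 0.0955, 0.0404]
eef_rot: [0.018, 1.0, 0.0, -0.005]
ft_force: [-25.8, -0.4, 24.4]
width: 0.014
grip_force: 30.0
```

The force climbs while the position holds, so the tray is on the stop. I relax the push, release and rise.

>>> carry_out(
  moves=[
    [0.04,0,0,0,0,0],
    [0.02,0,0,0,0,0],
    [0,0,0,0,0,0],
  ],
)

```text
time: 9.25
ee_pos: [0.5915, 0.0955, 0.0404]
eef_rot: [0.018, 1.0, 0.0, -0.002]
ft_force: [-11.4, 1.0, 12.0]
width: 0.014
grip_force: 30.0
```

>>> carry_out(
  moves=[
    [0,0,0,0,0,0],
    [0,0,0,0,0,0],
    [0,0,0,0,0,0],
    [0,0,0,0,0,0],
    [0,0,-0.3,0,0,0],
    [0,0,-0.5,0,0,0],
    [0,0,-0.8,0,0,0],
    [0,0,-0.9,0,0,0],
    [0,0,-0.9,0,0,0],
    [0,0,-0.9,0,0,0],
    [0,0,-0.5,0,0,0],
    [0,0,0,0,0,0],
  ],
  fingers=50,
)

```text
time: 10.75
ee_pos: [0.5946, 0.0951, 0.2356]
eef_rot: [0.018, 1.0, 0.001, 0.002]
ft_force: [-0.5, -0.3, -0.3]
width: 0.0501
grip_force: 0.0
```

```bash
python3 -c "
from h import *
delta([.447,-.293,.230],109.5)"
```

```text
t 10.75 pos [0.5946 0.0951 0.2356] shift now-axes [ 3.34  -9.83   0.108] shift target-axes [ 6.718 -7.915  0.139] turn [ 0.006  0.033 -2.695]
```

>>> carry_out(
  moves=[
    [0.304,-0.894,0.01,0,0,0],
    [0.304,-0.894,0.01,0,0,0],
    [0.304,-0.894,0.01,0,0,0],
    [0.304,-0.894,0.01,0,0,0],
    [0.304,-0.894,0.01,0,0,0],
    [0.304,-0.894,0.01,0,0,0],
    [0.304,-0.894,0.01,0,0,0],
    [0.304,-0.894,0.01,0,0,0],
    [0.304,-0.894,0.01,0,0,0],
    [0.304,-0.894,0.01,0,0,0],
    [0.3,-0.89,0,0,0,0],
    [0,0,0,0,0.03,0],
    [0,0,0,0,0,-0.9],
    [0,0,0,0,0,-0.9],
    [0,0,0,0,0,-0.88],
    [0,0,0,0,0,0],
    [0,0,0,0,0,0],
  ],
  fingers=87,
)

```text
time: 12.88
ee_pos: [0.4462, -0.2925, 0.2283]
eef_rot: [-0.167, 0.986, 0.001, -0.002]
ft_force: [-0.9, -0.2, -0.1]
width: 0.0873
grip_force: 0.0
```

Run:
```python
from h import *
delta([.447,-.293,.102],109.3)
c=cam('wrist'); np.savez('/tmp/wrist2',**c); save(c['pixels'],'wrist2')
w=cloud(c); hsv=cv2.cvtColor(c['pixels'],cv2.COLOR_RGB2HSV).astype(int)
near=(np.hypot(w[...,0]-.447,w[...,1]+.293)<.05)
def rep(n,P):
    a=cv2.minAreaRect((P[:,:2]*1000).astype(np.float32)); print(n,len(P),P.mean(0).round(4),np.percentile(P[:,2],[2,98]).round(4),np.round([*a[0],*a[1],a[2]],1))
o=near&(hsv[...,0]<16)&(hsv[...,1]>150)
for lo,hi in((.105,.13),(.113,.13),(.07,.09)):
    rep('clip',w[o&(w[...,2]>lo)&(w[...,2]<hi)])
t=cam('top'); np.savez('/tmp/top4',**t); w=cloud(t); hsv=cv2.cvtColor(t['pixels'],cv2.COLOR_RGB2HSV).astype(int)
A=(abs(w[...,1]-.095)<.08)&(w[...,0]>.38)&(w[...,0]<.8)
rep('blue',w[A&(hsv[...,0]>100)&(hsv[...,0]<125)&(hsv[...,1]>120)&(w[...,2]<.03)])
rep('cards',w[A&(hsv[...,1]<110)&(w[...,2]>.088)&(w[...,2]<.102)&(hsv[...,2]>110)])
rep('tab',w[A&(hsv[...,1]<110)&(w[...,2]>.052)&(w[...,2]<.062)&(hsv[...,2]>110)&(w[...,0]<.62)])
s=cam('scene'); np.savez('/tmp/scene4',**s); w=cloud(s); hsv=cv2.cvtColor(s['pixels'],cv2.COLOR_RGB2HSV).astype(int)
A=(abs(w[...,1]-.095)<.08)&(w[...,0]>.38)&(w[...,0]<.8)
rep('s cards',w[A&(hsv[...,1]<110)&(w[...,2]>.091)&(w[...,2]<.102)&(hsv[...,2]>110)])
rep('s tab',w[A&(hsv[...,1]<110)&(w[...,2]>.052)&(w[...,2]<.062)&(hsv[...,2]>110)&(w[...,0]<.62)])
f=lambda i,x0,y0,x1,y1:cv2.resize(i[y0:y1,x0:x1],(400,300),interpolation=2)
save(np.vstack([np.hstack([f(t['pixels'],195,100,315,190),f(s['pixels'],280,200,400,290)]),np.hstack([f(c['pixels'],0,0,560,420),f(s['pixels'],130,170,250,290-30)])]),'mix4')
```

```text
t 12.875 pos [ 0.4462 -0.2925  0.2283] shift now-axes [-0.026 -0.025  3.158] shift target-axes [-0.014 -0.019  3.158] turn [ 0.014 -0.029 -0.003]
clip 1090 [ 0.4447 -0.2935  0.1141] [0.1053 0.1193] [ 445.5 -293.3   36.5   53.6   19.2]
clip 674 [ 0.4448 -0.2934  0.1172] [0.1132 0.1194] [ 445.5 -293.3   36.5   53.6   19.2]
clip 927 [ 0.4445 -0.2936  0.0817] [0.0716 0.0895] [ 445.5 -293.4   36.4   33.1   19.1]
blue 1090 [0.6435 0.0942 0.0071] [0.0018 0.0153] [649.8  93.6  87.1 147.6  88.1]
cards 87 [0.683  0.0915 0.096 ] [0.0896 0.1   ] [684.3  92.    8.4  69.1  88.2]
tab 47 [0.5899 0.0947 0.0564] [0.0531 0.0613] [589.6  94.8  22.7  14.    2. ]
s cards 92 [0.6879 0.091  0.0961] [0.0916 0.1007] [684.7  92.7  12.2  73.4  88.3]
s tab 36 [0.592  0.0949 0.0565] [0.0525 0.0596] [590.7  95.3  15.6  25.8  80.7]
```

View pics/mix4.png

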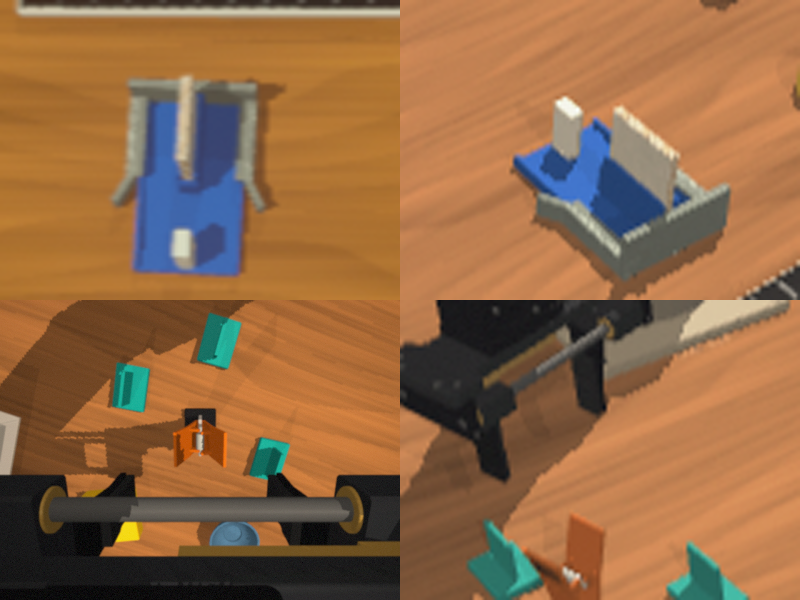

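Both views show the tray home against the stop with the cards upright, top middle at about (0.685, 0.092) and yaw −2°. The wrist crop shows the clip at (200,440), centred between the fingers, and the clip measures (0.4464, −0.2932) at yaw 19.1°. I descend over its plates.

>>> carry_out(
  moves=[
    [0,-0.02,0,0.01,-0.03,0],
    [0,0,0.7,0,0,0],
    [0,0,0.7,0,0,0],
    [0,0,0.7,0,0,0],
    [0,0,0.5,0,0,0],
    [0,0,0.35,0,0,0],
    [0,0,0.2,0,0,0],
    [0,0,0,0,0,0],
    [0,0,0,0,0,0],
  ],
)

```text
time: 14.15
ee_pos: [0.4468, -0.294, 0.1031]
eef_rot: [-0.168, 0.986, -0.0, 0.001]
ft_force: [-0.2, -0.1, -0.6]
width: 0.0869
grip_force: 0.0
```

```bash
python3 -c "
from h import *
delta([.4464,-.2932,.102],109.1); print(read_state()['ft_force'])"
```

```text
t 14.15 pos [ 0.4468 -0.294   0.1031] shift now-axes [0.003 0.022 0.028] shift target-axes [0.003 0.022 0.029] turn [-0.003  0.008  0.036]
[-0.17033745 -0.10905788 -0.60365111]
```

>>> carry_out(
  moves=[
    [0,0.02,0.02,0,0,0],
    [0,0,0,0,0,0],
    [0,0,0,0,0,0],
    [0,0,0,0,0,0],
    [0,0,0,0,0,0],
    [0,0,0,0,0,0],
    [0,0,0,0,0,0],
    [0,0,0,0,0,0],
  ],
  fingers=15,
  force=27,
)

```text
time: 15.15
ee_pos: [0.4462, -0.293, 0.1017]
eef_rot: [-0.168, 0.986, 0.0, 0.0]
ft_force: [0.5, 0.3, -0.8]
width: 0.0275
grip_force: 27.0
```

Run:
```python
from h import *
s=read_state(); print(s['ee_pos'],s['ft_force'],s['torque'],s['width'],s['grip_force'])
s=cam('scene'); save(cv2.resize(s['pixels'][210:300,130:250],(800,600),interpolation=2),'sq')
```

```text
[ 0.44616118 -0.29296285  0.10167632] [ 0.46353138  0.28282217 -0.77897978] [0.06452423 0.05537555 0.00367277] 0.027488995090284716 26.999434120953083
```

View pics/sq.png

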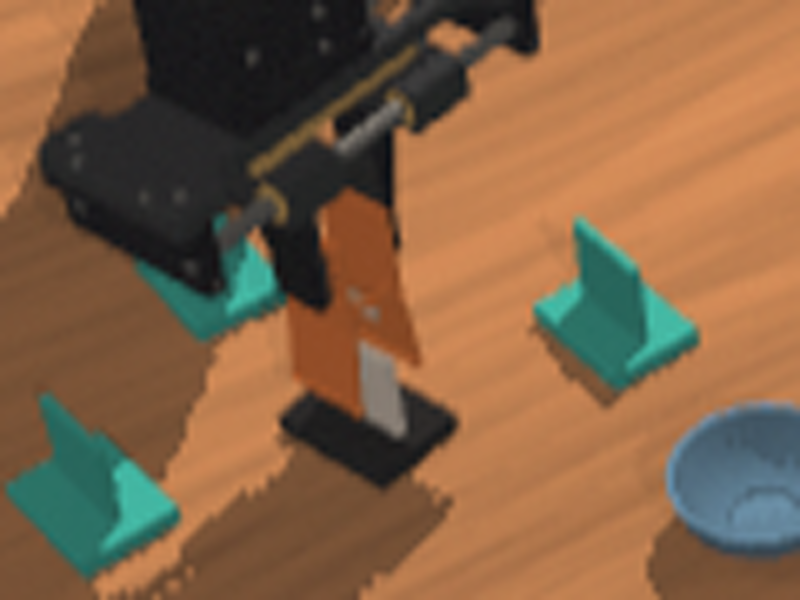

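The clip is squeezed to its stop (28 mm) between the pads at (350,250), with its jaws spread at (300,380) and (410,350) clear of the fin. Lift.

>>> carry_out(
  moves=[
    [0,0,-0.1,0,0,0],
    [0,0,-0.2,0,0,0],
    [0,0,-0.4,0,0,0],
    [0,0,-0.6,0,0,0],
    [0,0,-0.7,0,0,0],
    [0,0,-0.7,0,0,0],
    [0,0,-0.5,0,0,0],
    [0,0,0,0,0,0],
  ],
)

```text
time: 16.2
ee_pos: [0.4469, -0.2935, 0.2318]
eef_rot: [-0.168, 0.986, -0.001, 0.002]
ft_force: [0.2, 0.2, -1.7]
width: 0.0274
grip_force: 27.0
```

```bash
python3 -c "
from h import *
delta([.685,.0922,.230],88); print(read_state()['width'])"
```

```text
t 16.2 pos [ 0.4469 -0.2935  0.2318] shift now-axes [-8.817  7.12   0.061] shift target-axes [-5.613  9.846  0.046] turn [-0.009  0.026  2.674]
0.027363451369185488
```

>>> carry_out(
  moves=[
    [0,0,0,0,0,0.67],
    [0,0,0,0,0,0.67],
    [0,0,0,0,0,0.67],
    [0,0,0,0,0.02,0.66],
    [-0.2,0.35,0,0,0,0],
    [-0.401,0.703,0,0,0,0],
    [-0.401,0.703,0,0,0,0],
    [-0.401,0.703,0,0,0,0],
    [-0.401,0.703,0,0,0,0],
    [-0.401,0.703,0,0,0,0],
    [-0.401,0.703,0,0,0,0],
    [-0.401,0.703,0,0,0,0],
    [-0.401,0.703,0,0,0,0],
    [-0.401,0.703,0,0,0,0],
    [-0.401,0.703,0,0,0,0],
    [-0.401,0.703,0,0,0,0],
    [-0.401,0.703,0,0,0,0],
    [-0.401,0.703,0,0,0,0],
    [-0.2,0.35,0,0,0,0],
    [0,0,0,0,0,0],
  ],
)

```text
time: 18.7
ee_pos: [0.6839, 0.0939, 0.2284]
eef_rot: [0.016, 1.0, 0.0, -0.002]
ft_force: [0.5, -0.3, -0.1]
width: 0.0279
grip_force: 27.0
```

Run:
```python
from h import *
delta([.685,.0922,.142],88); print(read_state()['width'])
s=cam('scene'); k=cam('wrist'); np.savez('/tmp/s5',**s);np.savez('/tmp/w5',**k)
for n,c in(('s',s),('w',k)):
    w=cloud(c); hsv=cv2.cvtColor(c['pixels'],cv2.COLOR_RGB2HSV).astype(int)
    A=(abs(w[...,1]-.09)<.06)&(w[...,0]>.62)&(w[...,0]<.75)
    for lo,hi in((.165,.18),(.18,.2),(.2,.215),(.215,.25)):
        P=w[A&(hsv[...,0]<16)&(hsv[...,1]>150)&(w[...,2]>lo)&(w[...,2]<hi)]
        if len(P)>5: print(n,lo,len(P),P.mean(0).round(4),P.min(0).round(4),P.max(0).round(4))
    P=w[A&(hsv[...,1]<110)&(w[...,2]>.091)&(w[...,2]<.102)&(hsv[...,2]>110)]
    if len(P)>5: print(n,'cards',len(P),P.mean(0).round(4),P.min(0).round(4),P.max(0).round(4))
save(np.hstack([cv2.resize(s['pixels'][150:300,280:400],(400,500)),cv2.resize(k['pixels'],(400,500))]),'over')
```

```text
t 18.7 pos [0.6839 0.0939 0.2284] shift now-axes [-0.037 -0.043  2.161] shift target-axes [-0.03  -0.043  2.161] turn [ 0.001 -0.025  0.024]
0.027857276393849505
s 0.165 90 [0.6864 0.0886 0.1727] [0.6652 0.0729 0.1651] [0.7035 0.1103 0.1799]
s 0.18 100 [0.6867 0.0853 0.1898] [0.6633 0.0751 0.1807] [0.7027 0.1079 0.1998]
s 0.2 88 [0.6912 0.0928 0.2064] [0.6635 0.078  0.2001] [0.7032 0.1092 0.215 ]
s 0.215 137 [0.691  0.0987 0.2328] [0.6668 0.0772 0.2157] [0.7049 0.1095 0.2482]
s cards 94 [0.6872 0.0911 0.096 ] [0.6481 0.085  0.091 ] [0.7214 0.0998 0.1011]
w 0.165 99 [0.6665 0.0908 0.1734] [0.6639 0.0744 0.165 ] [0.6771 0.1104 0.1799]
w 0.18 354 [0.6773 0.093  0.1948] [0.6641 0.0762 0.1801] [0.696  0.1086 0.2   ]
w 0.2 885 [0.6754 0.0923 0.2059] [0.6643 0.0758 0.2   ] [0.6958 0.1112 0.215 ]
w 0.215 1664 [0.6766 0.0936 0.2372] [0.664  0.0677 0.215 ] [0.7024 0.1181 0.2498]
w cards 601 [0.6723 0.0929 0.0959] [0.649  0.0885 0.0917] [0.7017 0.0971 0.0979]
```

View pics/over.png

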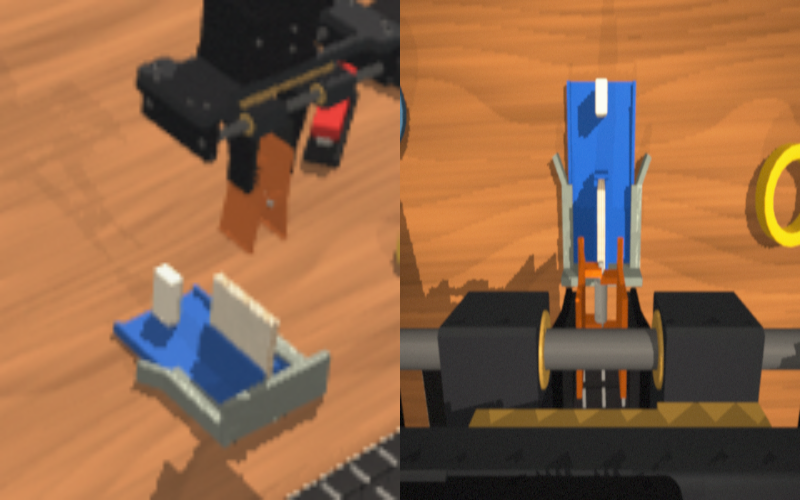

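The clip hangs upright and open over the cards: in the right crop its jaws at (580,260) and (622,260) straddle the card edge at x=601. The lip centre is within 1 mm of the card line. Lower until the lips are about 20 mm below the top edge.

>>> carry_out(
  moves=[
    [-0.03,-0.02,0,0,-0.02,0.02],
    [0,0,0.3,0,0,0],
    [0,0,0.3,0,0,0],
    [0,0,0.3,0,0,0],
    [0,0,0.3,0,0,0],
    [0,0,0.25,0,0,0],
    [0,0,0.25,0,0,0],
    [0,0,0.2,0,0,0],
    [0,0,0.2,0,0,0],
    [0,0,0.15,0,0,0],
    [0,0,0.03,0,0,0],
    [0,0,0,0,0,0],
    [0,0,0,0,0,0],
    [0,0,0,0,0,0],
  ],
)

```text
time: 20.55
ee_pos: [0.6853, 0.0919, 0.1383]
eef_rot: [0.019, 1.0, 0.0, 0.0]
ft_force: [1.1, -0.3, -0.3]
width: 0.0278
grip_force: 27.0
```

Run:
```python
from h import *
delta([.685,.0922,.137],88); st=read_state(); print(st['width'],st['ft_force'])
s=cam('scene'); k=cam('wrist')
for n,c in(('s',s),('w',k)):
    w=cloud(c); hsv=cv2.cvtColor(c['pixels'],cv2.COLOR_RGB2HSV).astype(int)
    A=(abs(w[...,1]-.09)<.06)&(w[...,0]>.62)&(w[...,0]<.75)
    for lo,hi in((.06,.085),(.085,.1),(.1,.12)):
        P=w[A&(hsv[...,0]<16)&(hsv[...,1]>150)&(w[...,2]>lo)&(w[...,2]<hi)]
        if len(P)>5: print(n,lo,len(P),P.mean(0).round(4),P.min(0).round(4),P.max(0).round(4))
    P=w[A&(hsv[...,1]<110)&(w[...,2]>.07)&(w[...,2]<.102)&(hsv[...,2]>110)]
    if len(P)>5: print(n,'cards',len(P),P.mean(0).round(4),P.min(0).round(4),P.max(0).round(4))
save(np.hstack([cv2.resize(s['pixels'][170:290,290:386],(400,500),interpolation=2),cv2.resize(k['pixels'][50:330,180:380],(400,500),interpolation=2)]),'fin')
```

```text
t 20.55 pos [0.6853 0.0919 0.1383] shift now-axes [0.008 0.008 0.032] shift target-axes [0.008 0.008 0.032] turn [ 0.003  0.004 -0.015]
0.027791124429414598 [ 1.0824213  -0.26586787 -0.2987259 ]
s 0.06 40 [0.6863 0.0751 0.0785] [0.6666 0.0719 0.0716] [0.7027 0.109  0.0842]
s 0.085 66 [0.6882 0.0822 0.0925] [0.668  0.0715 0.0851] [0.7046 0.1075 0.0994]
s 0.1 100 [0.6908 0.0873 0.1104] [0.6673 0.0735 0.1004] [0.7045 0.1067 0.1191]
s cards 104 [0.7045 0.0893 0.0864] [0.6475 0.0847 0.0701] [0.7232 0.0965 0.1012]
w 0.06 113 [0.6699 0.0895 0.0768] [0.6657 0.0729 0.0715] [0.6851 0.11   0.085 ]
w 0.085 96 [0.6678 0.0889 0.0917] [0.6658 0.075  0.0851] [0.6783 0.1086 0.0999]
w 0.1 1013 [0.6783 0.0919 0.1122] [0.6657 0.0771 0.1   ] [0.6978 0.1075 0.12  ]
w cards 783 [0.6598 0.0939 0.093 ] [0.6491 0.073  0.0703] [0.6792 0.111  0.0986]
```

View pics/fin.png

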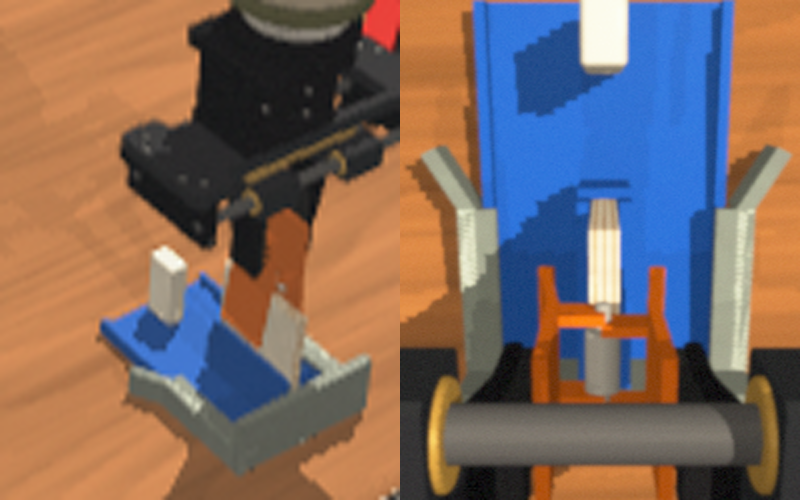

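The jaws straddle the cards in the right crop, with lips at (545,270) and (657,270) and the card edge at x≈605, and there are clear gaps on both sides. The lips sit about 20 mm below the top edge, the clip is fully open (28 mm) and there is no contact force. I hand it in.

```bash
python3 -c "
from bench import r
print(r.close_job())"
```

```text
the job is handed in; nothing more can be done
None
```

The job is handed in at about 20.6 s: the tray is fully home in the dock with the cards upright, and the clip is still held squeezed wide open astride their top edge, with no sign in the last picture or force reading of either jaw touching them.

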